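# Slide the prep tray into its bay under the chopping board

## Robot

A 6-joint arm with a two-finger parallel gripper is mounted at the origin on the work surface; the furniture and walls round the work are solid. World frame = base frame: x ahead of the robot, y to its left, z up, the work surface at z = 0. Lengths are in mm, angles in degrees, forces in N, time in s.
With the tool pointing down it reaches from about 300 to 850 mm from the base axis. Payload 4.2 kg.
Tool frame: the origin (TCP) lies at the very end of the fingers, on their centre line; the grasp point (between the pads) lies 19 mm behind it (env.grasp_offset is the distance from the TCP to the grasp point, in mm); z points along the fingers, y is the line along which they close (so a half turn about z gives the same grasp; the last joint's range is limited). The gripper opens to 91 mm and grips with 3 to 60 N. Pads are 32 mm wide; open, the fingers measure 118 mm over their backs; the gripper's body (76 mm by 178 mm) begins 60 mm behind the grasp point.
Start: joints at [72.365, 18.312, 89.639, -0, 72.044, -1.146], TCP at [163.212, 551.367, 213.976] pointing down, gripper open.
Joint ranges: [-177.97, 177.97], [-48.28, 115.42], [12.27, 149.76], [-77.06, 257.06], [2.81, 150.46], [-146.56, 146.56]. Speed limits (degrees/s): [147.25, 147.25, 180, 180, 180, 180].

## Interface

Orientations are given as [roll, pitch, yaw] about the fixed x, y, z axes, in that order (R = Rz(yaw) Ry(pitch) Rx(roll)).
In Python, from workcell import env, eyes gives the robot as it stands.
- The arm moves only by the tool send_rows, never from a script. Its arguments are lists of equal length, an entry for each row: "grip": the opening, from -1 (shut) to 1 (fully open), so that 0 is half open; "xyz": the shift along the world's x, y, z in m, a list of three; "yaw": the turn about the world's z in degrees. A call has 1 to 8 rows; each row is the pose to reach, as a shift and turn from the pose commanded when the call began; what a row does not reach only later rows make up. A row lasts 1/12 s, in which the tool goes at most 41.7 mm and 7.16 degrees, less where a joint would pass 70% of its speed; a pose out of reach is approached as far as the arm can. A call with a gripper value outside its range is refused whole. The fingers move at their own pace and stop on an object; "grip_force" is the grip in N (left out, the last holds). Time passes only in rows, so rows that repeat a pose let the fingers close. It gives the time, the measured TCP pose, the force, the opening and the grip force at its end, in the units of the state.
- env.state(): the state, without advancing time (a new reading comes with each control period).
- eyes.grab_frame(name): name is "scene" or "top" or "wrist"; returns a dict with "frame" (400x640x3 uint8, red, green, blue), "fx", "fy", "cx", "cy" (pixels), "pose" (4x4, takes a point from camera to world coordinates). Camera axes: x right, y down, z forward; pixel columns grow to the right and rows downward; lengths in mm; the calibration is good to about 2 mm. The wrist camera is an equidistant fisheye: a pixel r from the principal point sees the ray r / f radians off the axis. A picture is of the moment at which its call begins. There is no depth.
- env.job_done(): hands the job in; it is judged then, once.
The state is a dict: "time_s": time; "qpos": joint angles; "qvel": joint speeds; "effort": joint torques, N m; "ee_pos": TCP position; "ee_rot": TCP orientation; "force": force on the tool from outside, world axes, zero at the start; "torque": the same for the moment, N m; "gripper_width": finger opening in mm; "gripper_force": force on a finger pad.
Only numpy, scipy, OpenCV 4.12 (cv2) and the standard library are available. Lean on these libraries where they do the work, as an engineer would, in place of code of your own. Each camera call takes 0.05 s, during which the arm holds its last target. There are 200 camera calls.

## Task

Put the loose prep tray away: push it, nose first, through the gap between the two legs of the empty bay under the raised chopping board and on until its wooden front rests against the legs, like the tray already stowed beside it. Only push it along the worktop from outside with the fingers (square it up first where it is askew): do not pinch it, lift it, tip it or reach into it, and leave the stowed tray and the things standing around where they are.

Things in the scene. Friction and masses are not known exactly. Their poses are not given: they have to be found in the camera images.
- board: Raised bamboo chopping board on three legs along its x; stands firm, never moves. 200 (x) x 290 (y) x 65 mm high, underside of the board 45 mm above the worktop. Origin: centre of its footprint, on the worktop. Two tray bays are open toward its -x side (which faces the robot's right), where leg ends and board edge lie at x = -100 mm: the EMPTY bay centred at y = -69, the stowed tray's at y = +69 mm.
- bay_mouth (a point): Middle of the empty bay's mouth at worktop level, axes as the board's (+x leads into the bay). Clear width between its legs 112 mm, clear height 45 mm; legs 20 mm (outer) and 26 mm (middle) wide, corners of their ends rounded by 5 mm. A stowed tray's origin lies 75 mm past the mouth (board x = -25, y = -69 mm), its axes parallel to the board's.
- tray: The loose prep tray, a steel pan with a wooden front, flat on the worktop before the empty bay; about 0.35 kg. Origin: middle of its length and width, on its underside; +x toward its nose. 170 mm long (x +-85). Pan: x -75 to +85 mm, 107 mm wide (2.5 mm play a side in the bay), 36 mm high, walls 3 mm, its nose narrowing to 87 mm over the last 22 mm, open on top.
- tray_front (a point): Middle of the outer face of the loose tray's wooden front, 20 mm above the worktop, axes as the tray's (at tray x = -85 mm; +x leads to the nose). The front is a flat upright board 10 mm thick, 128 mm wide (wider than the bay, so it stops against the leg ends), 43 mm high, 33 mm in a finger notch over its middle 56 mm. Stowed, this face is 10 mm before the mouth.
- stowed_tray: An identical tray already stowed in the other bay; its wooden front stands out 10 mm before the leg ends. Origin and axes as for the loose tray. Loose; leave it.
- lemon: Lemon, 83 x 58 x 58 mm, lying on the chopping board near its +x edge; leave it.
- salt_dish: Small steel footed dish, 68 mm wide, 46 high, on the chopping board near its +x edge; origin under its centre; leave it.
- mug: White mug with coloured stripes, 85 x 121 x 93 mm, near the robot at its right; origin at its underside; leave it.
- tea_tin: Dark green lidded tea tin, 75 x 109 x 74 mm, behind the board at the left; origin under its centre; leave it.
- jar_red: Spice jar with a mustard cap, 45 mm across, 100 high, behind the board; leave it.
- jar_black: Spice jar with a black cap, 40 mm across, 105 high, behind the board; leave it.
- jar_white: Spice jar with a white cap, 47 mm across, 98 high, behind the board; leave it.

How it is judged:
By the outcome, as a careful person would: the job done as asked, in the order asked, and still so for the second after the job is handed in, with the robot touching nothing.
It also fails if it takes over 64 s, if anything falls off the work surface, if the arm or the gripper's body presses on something with over 40 N, if the wrist force passes 120 N, or if a joint passes its speed limit or range.

## Working session

There is one attempt and no reset: what is moved stays moved. The work goes in short steps, Python scripts to look and compute and a tool call to move; the robot and the scene stay as the last step left them, time stands still between calls to the robot, and variables do not carry over. Pictures are saved under pics/ and viewed, at most 10 in all, crops included, and the job is handed in when it is done.

Besides the shell and the picture viewer there is one more tool, called after ">>>" by a JSON object that holds its "method" and its "body", one argument or row to a line. send_rows: Moves the arm, as the interface text tells. Its arguments: {"type":"object","properties":{"grip":{"type":"array"},"xyz":{"type":"array"},"yaw":{"type":"array"},"grip_force":{"type":"number"}},"required":["grip","xyz","yaw"]}

```bash
mkdir -p pics
cat > h.py <<'E'
import numpy as np, cv2
from workcell import env, eyes
def grab(n,save=None):
    f=eyes.grab_frame(n)
    if save: cv2.imwrite(f'pics/{save}.png',f['frame'][:,:,::-1])
    return f
def ray(f,u,v,z):
    P=np.array(f['pose']); d=P[:3,:3]@np.array([(u-f['cx'])/f['fx'],(v-f['cy'])/f['fy'],1.])
    o=P[:3,3]; return o+d*(z-o[2])/d[2]
E
python3 - <<'E'
from h import *
for n in('top','scene'):
    f=grab(n,n+'1'); print(n,f['fx'],np.round(f['pose'],3).tolist())
s=env.state();print(s['ee_pos'],s['ee_rot'],s['gripper_width'],s['time_s'])
E
```

```text
top 404.40034030604045 [[-0.006, -0.998, 0.068, 429.584], [-1.0, 0.006, -0.002, 16.009], [0.001, -0.068, -0.998, 1181.742], [0.0, 0.0, 0.0, 1.0]]
scene 394.41796609818385 [[0.834, -0.348, 0.428, 9.209], [-0.551, -0.546, 0.631, -707.611], [0.014, -0.762, -0.647, 816.095], [0.0, 0.0, 0.0, 1.0]]
[163.07496028 550.93007635 213.20064206] [-1.79909389e+02 -7.19080702e-04  1.63512413e+02] 91.43420433596893 0.1
```

View pics/top1.png

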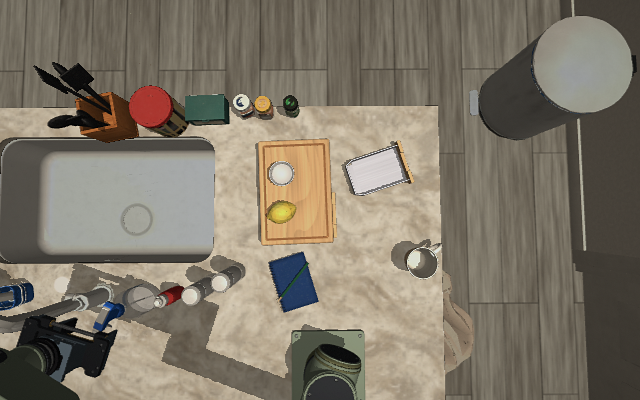

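View pics/scene1.png

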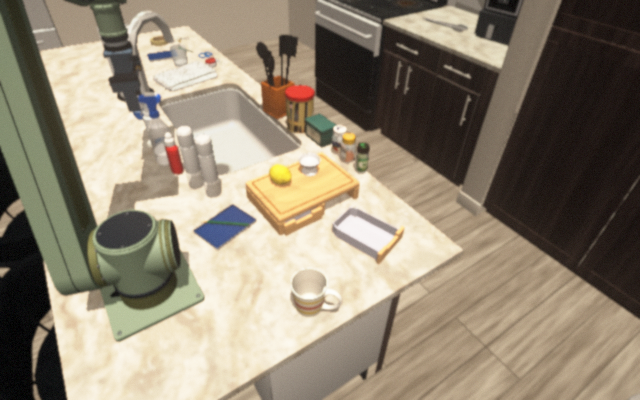

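Top view: the board spans about (258,140)–(334,243). The loose tray is at (345–411, 142–195), with its wooden front at the right (404,162) and its nose facing the board. The stowed tray's front is at (333,213).

Run:
```python
from h import *
f=grab('top'); im=f['frame'][:,:,::-1].copy()
big=cv2.resize(im[130:250,245:425],None,fx=4.4,fy=4.4,interpolation=cv2.INTER_CUBIC)
cv2.imwrite('pics/crop1.png',big)
hsv=cv2.cvtColor(im,cv2.COLOR_BGR2HSV)
m=cv2.inRange(hsv,(8,95,90),(24,255,255)); m[:, :245]=0;m[:,425:]=0;m[:130]=0;m[250:]=0
n,l,s,c=cv2.connectedComponentsWithStats(m)
for i in range(1,n):
    if s[i,4]>25:
        r=cv2.minAreaRect(np.argwhere(l==i)[:,::-1].astype(np.float32)); b=cv2.boxPoints(r)
        print(s[i],c[i].round(1))
        for z in (65,43): print(z,[ray(f,*p,z)[:2].round(0).tolist() for p in b])
cv2.imwrite('pics/mask1.png',cv2.resize(m[130:250,245:425],None,fx=3,fy=3))
```

```text
[ 258  139   79  106 6935] [297.3 193.1]
65 [[636.0, 194.0], [644.0, -16.0], [356.0, -26.0], [349.0, 181.0]]
43 [[640.0, 198.0], [648.0, -17.0], [354.0, -27.0], [347.0, 184.0]]
[397 140  18  43 140] [404.9 161.9]
65 [[634.0, -192.0], [638.0, -202.0], [521.0, -243.0], [517.0, -232.0]]
43 [[638.0, -196.0], [642.0, -207.0], [522.0, -248.0], [518.0, -237.0]]
```

View pics/crop1.png

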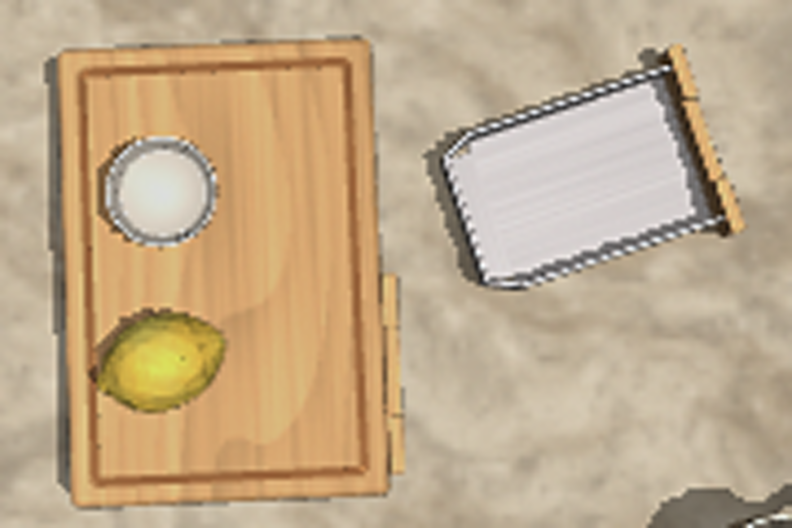

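Crop: board corners are at about (60,50), (370,38), (390,492) and (75,506). The tray front's outer edge runs (684,44)→(744,228), and the pan nose runs (443,157)→(485,283).

Run:
```python
from h import *
f=grab('top')
def w(p,z): return ray(f,(p[0]+.5)/4.4-.5+245,(p[1]+.5)/4.4-.5+130,z)[:2]
B=np.array([w(p,65) for p in [(60,50),(370,38),(390,492),(75,506)]]);print(B.round(1),[np.linalg.norm(B[i]-B[i-1]).round(1) for i in range(4)])
c=B.mean(0); ex=(B[0]+B[3]-B[1]-B[2]);ex/=np.linalg.norm(ex); ey=B[2]+B[3]-B[0]-B[1]; ey/=np.linalg.norm(ey)
print('board',c,np.degrees(np.arctan2(ex[1],ex[0])),np.degrees(np.arctan2(-ey[0],ey[1]))+0,ey)
ang=lambda v:np.degrees(np.arctan2(v[1],v[0]))
yaw=np.radians((ang(ex)+ang(ey)-90)/2 if ang(ey)>0 else (ang(ex)+ang(ey)+270)/2); print('yaw',np.degrees(yaw))
R=np.array([[np.cos(yaw),-np.sin(yaw)],[np.sin(yaw),np.cos(yaw)]])
m=c+R@[-100,-69];print('mouth',m,'goal',c+R@[-25,-69])
S=[w(p,43) for p in [(385,275),(397,275),(403,472)]];print('stowed front in board',[(R.T@(s-c)).round(1) for s in S])
a,b=w((684,44),43),w((744,228),43);n,o=w((443,157),36),w((485,283),36)
print('front',a,b,np.linalg.norm(a-b),'nose',n,o,np.linalg.norm(n-o))
F=(a+b)/2;N=(n+o)/2;print('len',np.linalg.norm(N-F),'axis yaw',ang(N-F),'from front',ang(b-a)-90,'nose',ang(o-n)-90,'ctr',(F+N)/2)
for q in (a,b,n,o,F,N): print((R.T@(q-m)).round(1))
```

```text
[[636.6 190.1]
 [643.1  -6.5]
 [357.  -16.9]
 [349.5 179.4]] [np.float64(287.2), np.float64(196.7), np.float64(286.3), np.float64(196.4)]
board [496.56688763  86.55608677] 92.04291802300475 92.1045179473127 [-0.9993255  -0.03672251]
yaw 92.07371798515871
mouth [569.14022987 -10.88163691] goal [566.42633198  64.06924539]
stowed front in board [array([-101.8,    6.5]), array([-109.5,    6.8]), array([-107.7,  132.4])]
front [ 642.24110467 -209.97169942] [ 522.61530089 -246.22878479] 124.99963667478353 nose [570.48859851 -53.7733218 ] [488.60063056 -80.03809653] 85.99696324484765
len 169.64772723756172 axis yaw 108.16327127458008 from front -253.138599945714 nose -252.2168584280665 ctr [ 555.98640866 -147.50297564]
[-201.6  -65.8]
[-233.5   55. ]
[-42.9   0.2]
[-66.2  83. ]
[-217.6   -5.4]
[-54.6  41.6]
```

>>> {"method": "send_rows", "body": {
  "grip": [-1, -1, -1, -1, -1, -1, -1, -1],
  "xyz": [
    [0, 0, 0.04],
    [0, 0, 0.08],
    [0, 0, 0.12],
    [0, 0, 0.15],
    [0.015, -0.037, 0.15],
    [0.03, -0.074, 0.15],
    [0.045, -0.111, 0.15],
    [0.06, -0.148, 0.15]
  ],
  "yaw": [-7, -14, -21, -28, -35, -42, -49, -56]
}}

```text
time_s: 0.87
ee_pos: [223.4, 401.7, 363.8]
ee_rot: [180.0, 0.0, 107.2]
force: [0.5, -0.5, 0.9]
gripper_width: 40.9
gripper_force: 0.0
```

>>> {"method": "send_rows", "body": {
  "grip": [-1, -1, -1, -1, -1, -1, -1, -1],
  "xyz": [
    [0.015, -0.037, 0],
    [0.03, -0.074, 0],
    [0.045, -0.111, 0],
    [0.06, -0.148, 0],
    [0.075, -0.185, 0],
    [0.09, -0.222, 0],
    [0.105, -0.259, 0],
    [0.12, -0.296, 0]
  ],
  "yaw": [-7, -15.5, -15.5, -15.5, -15.5, -15.5, -15.5, -15.5]
}}

```text
time_s: 1.53
ee_pos: [343.2, 105.5, 364.1]
ee_rot: [180.0, -0.0, 92.0]
force: [1.6, 0.4, -0.3]
gripper_width: 0.4
gripper_force: 0.0
```

>>> {"method": "send_rows", "body": {
  "grip": [-1, -1, -1, -1, -1, -1, -1, -1],
  "xyz": [
    [0.015, -0.037, 0],
    [0.03, -0.074, 0],
    [0.045, -0.111, 0],
    [0.06, -0.148, 0],
    [0.075, -0.185, 0],
    [0.09, -0.222, 0],
    [0.1, -0.235, 0],
    [0.1, -0.235, 0]
  ],
  "yaw": [0, 0, 0, 0, 0, 0, 0, 0]
}}

```text
time_s: 2.2
ee_pos: [444.6, -130.3, 362.9]
ee_rot: [-179.9, 0.0, 91.8]
force: [-0.1, 0.0, 0.6]
gripper_width: 0.4
gripper_force: 0.0
```

>>> {"method": "send_rows", "body": {
  "grip": [-1, -1, -1, -1, -1, -1, -1, -1],
  "xyz": [
    [0, 0, -0.04],
    [0, 0, -0.08],
    [0, 0, -0.12],
    [0, 0, -0.16],
    [0, 0, -0.2],
    [0, 0, -0.24],
    [0, 0, -0.28],
    [0, 0, -0.28]
  ],
  "yaw": [0, 0, 0, 0, 0, 0, 0, 0]
}}

```text
time_s: 2.87
ee_pos: [437.3, -124.5, 78.3]
ee_rot: [-179.2, -0.3, 92.1]
force: [-1.5, 1.1, -0.4]
gripper_width: 0.3
gripper_force: 0.0
```

>>> {"method": "send_rows", "body": {
  "grip": [-1, -1, -1, -1, -1, -1, -1, -1],
  "xyz": [
    [0, 0, -0.03],
    [0, 0, -0.05],
    [0, 0, -0.065],
    [0, 0, -0.07],
    [0.01, 0, -0.07],
    [0.02, 0, -0.07],
    [0.03, 0, -0.07],
    [0.03, 0, -0.07]
  ],
  "yaw": [0, 0, 0, 0, 0, 0, 0, 0]
}}

```text
time_s: 3.53
ee_pos: [477.8, -128.3, 15.8]
ee_rot: [179.6, 0.1, 92.0]
force: [-0.7, -0.1, -0.1]
gripper_width: 0.4
gripper_force: 0.0
```

>>> {"method": "send_rows", "body": {
  "grip": [-1, -1, -1, -1, -1, -1, -1, -1],
  "xyz": [
    [0.003, 0, 0],
    [0.006, 0, 0],
    [0.009, 0, 0],
    [0.012, 0, 0],
    [0.015, 0, 0],
    [0.018, 0, 0],
    [0.021, 0, 0],
    [0.021, 0, 0]
  ],
  "yaw": [0, 0, 0, 0, 0, 0, 0, 0]
}}

```text
time_s: 4.2
ee_pos: [495.1, -127.7, 13.9]
ee_rot: [179.9, 0.0, 92.0]
force: [-1.7, 0.2, -0.5]
gripper_width: 0.5
gripper_force: 0.9
```

Run:
```python
from h import *
f=grab('top'); im=f['frame'][:,:,::-1]
cv2.imwrite('pics/crop2.png',cv2.resize(im[130:250,245:425],None,fx=4.4,fy=4.4,interpolation=cv2.INTER_CUBIC))
```

```text
(no output)
```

View pics/crop2.png

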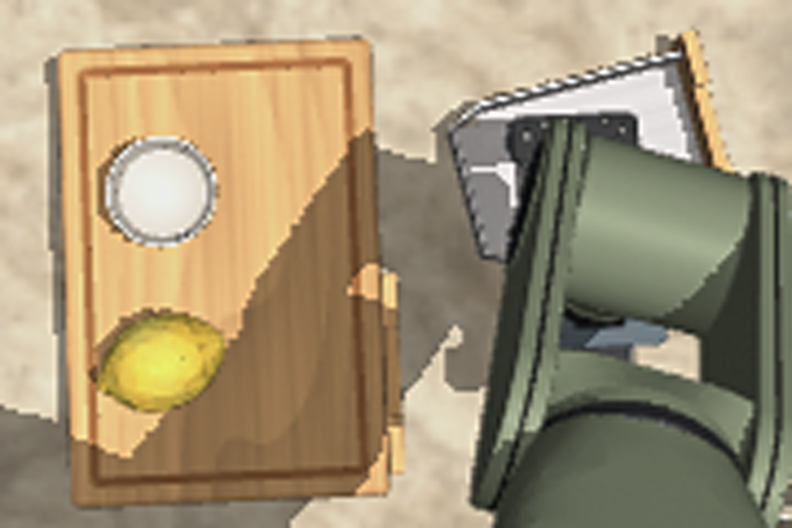

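The arm hides part of the tray. The visible front edge runs (692,32)→(730,168) and the nose (452,130)→(485,260), so it has turned about 4° and moved about 12 mm sideways. I'll push a bit further, then square it with two fingers on the front.

>>> {"method": "send_rows", "body": {
  "grip": [-1, -1, -1, -1, -1, -1, -1, -1],
  "xyz": [
    [0.002, 0, 0],
    [0.004, 0, 0],
    [0.006, 0, 0],
    [0.008, 0, 0],
    [0.008, 0, 0],
    [-0.02, 0, 0],
    [-0.05, 0, 0],
    [-0.05, 0, 0]
  ],
  "yaw": [0, 0, 0, 0, 0, 0, 0, 0]
}}

```text
time_s: 4.92
ee_pos: [438.7, -126.7, 13.4]
ee_rot: [-179.7, -0.1, 92.0]
force: [-0.7, 1.1, -0.1]
gripper_width: 0.2
gripper_force: 0.0
```

>>> {"method": "send_rows", "body": {
  "grip": [1, 1, 1, 1, 1, 1, 1, 1],
  "xyz": [
    [0, 0, 0.04],
    [0, 0, 0.08],
    [0, 0, 0.12],
    [0, -0.04, 0.14],
    [0.02, -0.08, 0.14],
    [0.045, -0.11, 0.14],
    [0.07, -0.14, 0.14],
    [0.095, -0.17, 0.14]
  ],
  "yaw": [0, 0, 0, 0, 0, 0, 0, 0]
}}

```text
time_s: 5.58
ee_pos: [541.6, -300.5, 155.1]
ee_rot: [179.8, 0.2, 92.0]
force: [0.6, 1.1, -0.5]
gripper_width: 50.4
gripper_force: 0.0
```

>>> {"method": "send_rows", "body": {
  "grip": [1, 1, 1, 1, 1],
  "xyz": [
    [0.02, -0.02, 0],
    [0.05, -0.02, 0],
    [0.05, -0.02, 0],
    [0.05, -0.02, 0],
    [0.05, -0.02, 0]
  ],
  "yaw": [0, 0, 0, 0, 0]
}}

```text
time_s: 6.0
ee_pos: [589.2, -317.6, 153.8]
ee_rot: [180.0, 0.0, 92.0]
force: [-0.3, -0.1, -0.2]
gripper_width: 84.2
gripper_force: 0.0
```

Run:
```python
from h import *
f=grab('top'); im=f['frame'][:,:,::-1]
cv2.imwrite('pics/crop3.png',cv2.resize(im[130:250,245:425],None,fx=4.4,fy=4.4,interpolation=cv2.INTER_CUBIC))
```

```text
(no output)
```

View pics/crop3.png

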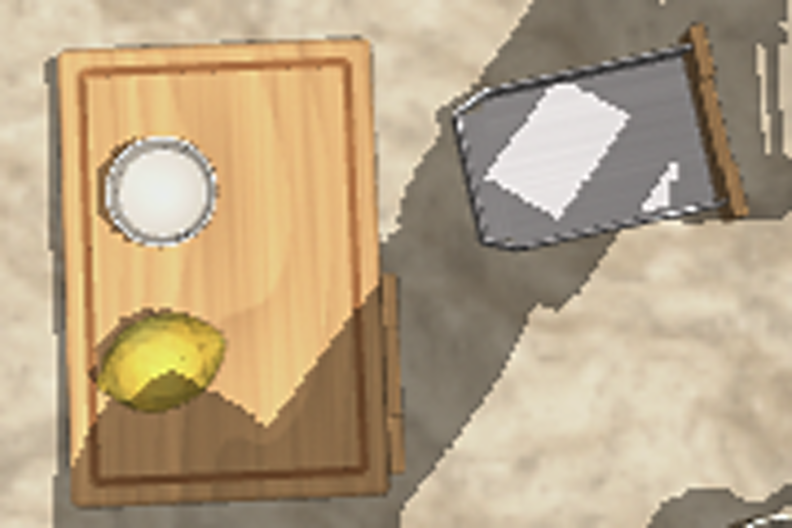

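The tray is now fully visible: front outer edge (704,24)→(748,215), nose (455,115)→(485,242).

```bash
cat >> h.py <<'E'
yaw=np.radians(92.07); R=np.array([[np.cos(yaw),-np.sin(yaw)],[np.sin(yaw),np.cos(yaw)]]); M=np.array([569.1,-10.9])
def pose(f,a,b,n,o):
    w=lambda p,z: ray(f,(p[0]+.5)/4.4-.5+245,(p[1]+.5)/4.4-.5+130,z)[:2]
    a,b,n,o=w(a,43),w(b,43),w(n,36),w(o,36); F=(a+b)/2;N=(n+o)/2
    g=lambda v:np.degrees(np.arctan2(v[1],v[0]))-92.07
    print('len',np.linalg.norm(N-F),'yaw err',g(N-F),g(a-b)+90,g(n-o)+90)
    for k,q in dict(a=a,b=b,F=F,N=N,C=(F+N)/2).items(): print(k,q.round(1),(R.T@(q-M)).round(1))
E
python3 - <<'E'
from h import *
f=grab('top'); pose(f,(704,24),(748,215),(455,115),(485,242))
E
```

```text
len 169.00287033279864 yaw err 10.44737200202431 9.66265080876758 10.53884021913457
a [ 655.2 -223.2] [-215.2  -78.4]
b [ 531. -249.] [-236.5   46.7]
F [ 593.1 -236.1] [-225.9  -15.9]
N [556.5 -71.1] [-59.7  14.8]
C [ 574.8 -153.6] [-142.8   -0.5]
```

>>> {"method": "send_rows", "body": {
  "grip": [1, 1, 1, 1, 1, 1, 1, 1],
  "xyz": [
    [0, 0, -0.04],
    [0, 0, -0.08],
    [0, 0, -0.115],
    [0, 0, -0.135],
    [0, 0, -0.14],
    [0, 0.01, -0.14],
    [-0.001, 0.03, -0.14],
    [-0.001, 0.03, -0.14]
  ],
  "yaw": [0, 0, 0, 0, 0, 0, 0, 0]
}}

```text
time_s: 6.77
ee_pos: [588.8, -284.9, 16.3]
ee_rot: [179.9, -0.0, 92.1]
force: [-0.2, 0.5, 0.3]
gripper_width: 90.9
gripper_force: 0.0
```

>>> {"method": "send_rows", "body": {
  "grip": [1, 1, 1, 1, 1, 1, 1, 1],
  "xyz": [
    [0, 0.006, 0],
    [0, 0.012, 0],
    [0, 0.018, 0],
    [-0.001, 0.022, 0],
    [-0.001, 0.026, 0],
    [-0.001, 0.03, 0],
    [-0.001, 0.034, 0],
    [-0.001, 0.034, 0]
  ],
  "yaw": [0, 0, 0, 0, 0, 0, 0, 0]
}}

```text
time_s: 7.43
ee_pos: [587.2, -253.9, 14.4]
ee_rot: [180.0, 0.1, 92.1]
force: [-0.8, -3.9, 1.7]
gripper_width: 90.8
gripper_force: 1.4
```

>>> {"method": "send_rows", "body": {
  "grip": [1, 1, 1, 1, 1, 1, 1, 1],
  "xyz": [
    [0, 0.003, 0],
    [0, 0.006, 0],
    [0, 0.009, 0],
    [0, 0.012, 0],
    [0, 0.014, 0],
    [0, 0.016, 0],
    [0, 0.016, 0],
    [0, 0.016, 0]
  ],
  "yaw": [0, 0, 0, 0, 0, 0, 0, 0]
}}

```text
time_s: 8.1
ee_pos: [587.1, -238.2, 14.2]
ee_rot: [180.0, 0.0, 92.0]
force: [-1.5, -3.9, 2.8]
gripper_width: 91.5
gripper_force: 2.2
```

Run:
```python
from h import *
f=grab('top'); im=f['frame'][:,:,::-1]
cv2.imwrite('pics/crop4.png',cv2.resize(im[130:250,245:425],None,fx=4.4,fy=4.4,interpolation=cv2.INTER_CUBIC))
```

```text
(no output)
```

View pics/crop4.png

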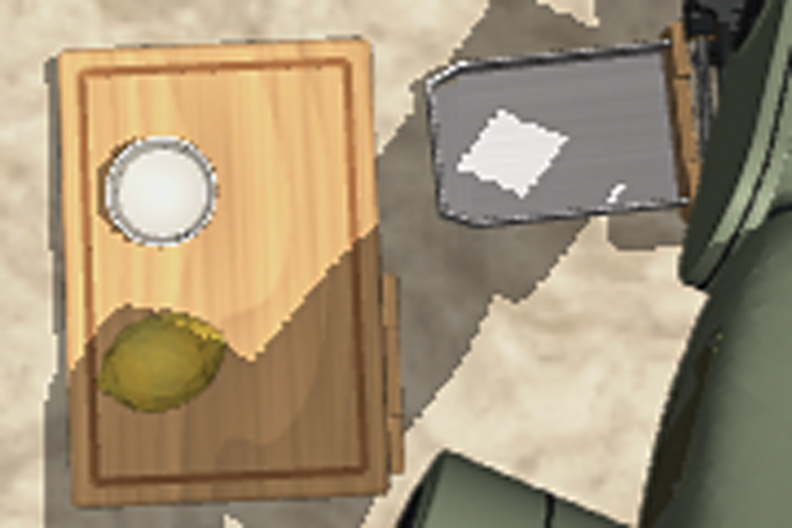

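The tray is nearly square: nose (428,85)→(441,213), front's outer edge about (682,25)→(700,217, partly hidden). About 3° remain.

Run:
```python
from h import *
f=grab('top'); pose(f,(682,25),(702,217),(428,85),(441,213))
im=f['frame'];g=cv2.cvtColor(im,cv2.COLOR_RGB2GRAY)
```

```text
len 166.65558137502413 yaw err 3.5882106070601907 2.7260796435086974 3.141191400540137
a [ 654.7 -208.9] [-201.   -78.4]
b [ 529.9 -219.4] [-206.9   46.7]
F [ 592.3 -214.2] [-204.   -15.8]
N [575.8 -48.3] [-37.6  -5.4]
C [ 584.1 -131.2] [-120.8  -10.6]
```

>>> {"method": "send_rows", "body": {
  "grip": [1, 1, -1, -1, -1, -1, -1, -1],
  "xyz": [
    [0, -0.03, 0],
    [0, -0.03, 0.02],
    [0, -0.03, 0.06],
    [0, -0.03, 0.09],
    [0.03, -0.01, 0.09],
    [0.06, 0.02, 0.09],
    [0.09, 0.05, 0.09],
    [0.103, 0.08, 0.09]
  ],
  "yaw": [0, 0, 0, 0, 0, 0, 0, 0]
}}

```text
time_s: 8.87
ee_pos: [693.4, -155.2, 103.4]
ee_rot: [179.8, -0.1, 91.9]
force: [0.8, 0.6, -1.0]
gripper_width: 53.9
gripper_force: 0.0
```

>>> {"method": "send_rows", "body": {
  "grip": [-1, -1, -1, -1, -1, -1, -1, -1],
  "xyz": [
    [0, 0, 0],
    [0, 0, 0],
    [0, 0, 0],
    [0, 0, -0.03],
    [0, 0, -0.06],
    [0, 0, -0.08],
    [0, 0, -0.09],
    [0, 0, -0.09]
  ],
  "yaw": [0, 0, 0, 0, 0, 0, 0, 0]
}}

```text
time_s: 9.53
ee_pos: [687.7, -158.3, 11.1]
ee_rot: [-179.7, -0.1, 91.9]
force: [-1.1, 0.8, 0.3]
gripper_width: 1.9
gripper_force: 0.0
```

>>> {"method": "send_rows", "body": {
  "grip": [-1, -1, -1, -1, -1, -1, -1, -1],
  "xyz": [
    [-0.012, 0, 0],
    [-0.024, 0, 0],
    [-0.03, 0, 0],
    [-0.034, 0, 0],
    [-0.038, 0, 0],
    [-0.042, 0, 0],
    [-0.046, 0, 0],
    [-0.046, 0, 0]
  ],
  "yaw": [0, 0, 0, 0, 0, 0, 0, 0]
}}

```text
time_s: 10.2
ee_pos: [645.5, -158.3, 15.3]
ee_rot: [179.8, 0.1, 92.0]
force: [2.8, -1.0, 3.0]
gripper_width: 0.6
gripper_force: 1.6
```

Run:
```python
from h import *
f=grab('top'); im=f['frame'][:,:,::-1]
cv2.imwrite('pics/crop5.png',cv2.resize(im[130:250,245:425],None,fx=4.4,fy=4.4,interpolation=cv2.INTER_CUBIC))
```

```text
(no output)
```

View pics/crop5.png

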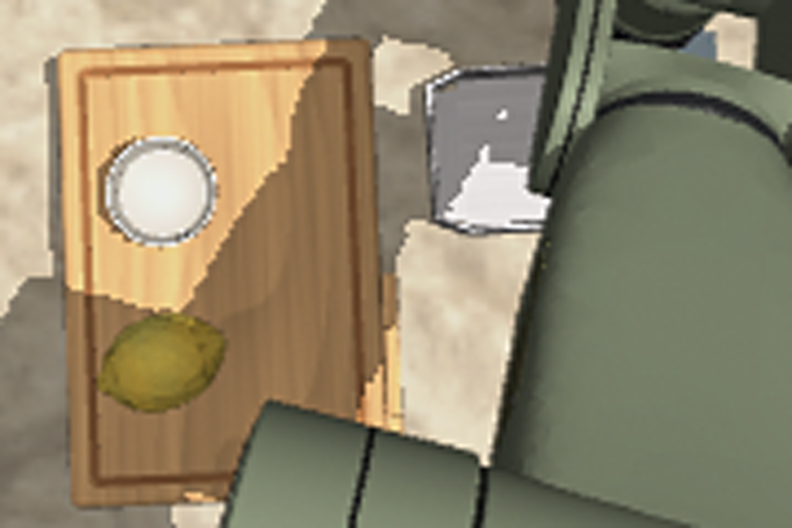

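The arm hides the rear. The nose runs (427,90)→(435,220), and the rim edges are at about (530,67) and (530,232).

Run:
```python
from h import *
f=grab('top')
w=lambda p,z: ray(f,(p[0]+.5)/4.4-.5+245,(p[1]+.5)/4.4-.5+130,z)[:2]
for p in [(427,90),(435,220),(470,70),(540,66),(475,234),(540,231)]: print(p,(R.T@(w(p,36)-M)).round(1))
```

```text
(427, 90) [-34.5 -44. ]
(435, 220) [-35.8  40.9]
(470, 70) [-63.1 -55.9]
(540, 66) [-108.7  -56.7]
(475, 234) [-61.2  51. ]
(540, 231) [-103.3   50.8]
```

>>> {"method": "send_rows", "body": {
  "grip": [-1, -1, -1, -1, -1, -1, -1, -1],
  "xyz": [
    [-0.0015, 0, 0],
    [-0.003, 0, 0],
    [-0.003, 0, 0],
    [0.02, 0, 0],
    [0.04, 0, 0.01],
    [0.04, 0, 0.05],
    [0.04, 0, 0.09],
    [0.04, 0, 0.09]
  ],
  "yaw": [0, 0, 0, 0, 0, 0, 0, 0]
}}

```text
time_s: 10.97
ee_pos: [687.6, -157.9, 111.3]
ee_rot: [179.4, 0.1, 92.0]
force: [0.8, 0.3, 1.5]
gripper_width: 0.3
gripper_force: 0.0
```

>>> {"method": "send_rows", "body": {
  "grip": [1, 1, 1, 1, 1, 1, 1, 1],
  "xyz": [
    [-0.02, -0.035, 0],
    [-0.04, -0.07, 0],
    [-0.065, -0.1, 0],
    [-0.09, -0.12, 0],
    [-0.106, -0.12, 0],
    [-0.106, -0.12, 0],
    [-0.106, -0.12, 0],
    [-0.106, -0.12, 0]
  ],
  "yaw": [0, 0, 0, 0, 0, 0, 0, 0]
}}

```text
time_s: 11.63
ee_pos: [578.5, -276.9, 103.6]
ee_rot: [-180.0, -0.1, 92.0]
force: [-0.4, -0.3, 0.3]
gripper_width: 50.9
gripper_force: 0.0
```

Run:
```python
from h import *
f=grab('top'); im=f['frame'][:,:,::-1]
cv2.imwrite('pics/crop6.png',cv2.resize(im[130:250,245:425],None,fx=4.4,fy=4.4,interpolation=cv2.INTER_CUBIC))
print(env.state()['ee_pos'])
```

```text
[ 578.91073031 -276.80152396  103.62032881]
```

View pics/crop6.png

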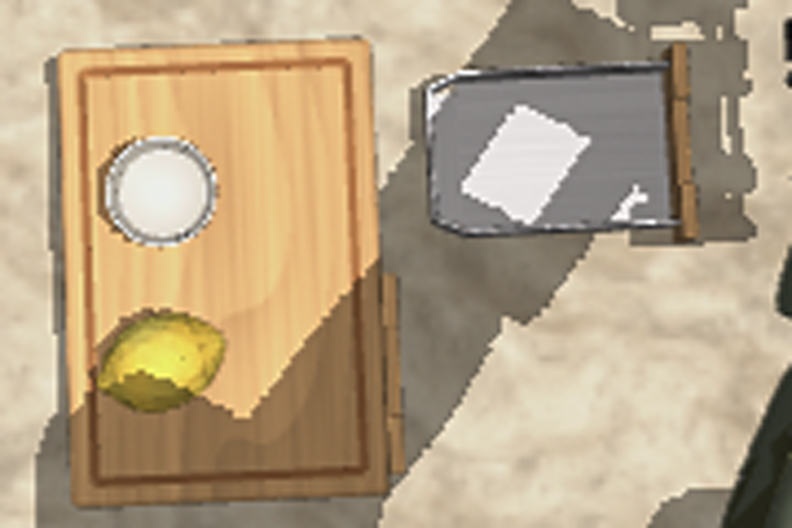

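The tray now looks square: front outer edge (687,43)→(698,240), nose (426,93)→(432,222).

Run:
```python
from h import *
f=grab('top'); pose(f,(687,43),(698,240),(426,93),(432,222))
w=lambda p,z: ray(f,(p[0]+.5)/4.4-.5+245,(p[1]+.5)/4.4-.5+130,z)[:2]
for p in [(470,70),(660,66),(475,235),(675,225)]: print(p,(R.T@(w(p,36)-M)).round(1))
```

```text
len 169.74930420960087 yaw err 0.8518684393365845 -0.009436965658892404 0.03550987296030428
a [ 642.9 -211.9] [-203.6  -66.5]
b [ 515.1 -216.5] [-203.5   61.4]
F [ 579.  -214.2] [-203.5   -2.5]
N [570.3 -44.7] [-33.8   0. ]
C [ 574.6 -129.5] [-118.7   -1.3]
(470, 70) [-63.1 -55.9]
(660, 66) [-186.6  -53.4]
(475, 235) [-61.2  51.7]
(675, 225) [-190.7   50.6]
```

>>> {"method": "send_rows", "body": {
  "grip": [1, 1, 1, 1, 1, 1, 1, 1],
  "xyz": [
    [0, 0, -0.03],
    [0, 0, -0.06],
    [0, 0, -0.08],
    [0, 0, -0.09],
    [0, 0.01, -0.09],
    [-0.001, 0.025, -0.09],
    [-0.001, 0.035, -0.09],
    [-0.001, 0.04, -0.09]
  ],
  "yaw": [0, 0, 0, 0, 0, 0, 0, 0]
}}

```text
time_s: 12.4
ee_pos: [578.1, -235.5, 15.6]
ee_rot: [179.9, 0.0, 92.1]
force: [-0.4, 0.2, 0.2]
gripper_width: 91.2
gripper_force: 0.0
```

>>> {"method": "send_rows", "body": {
  "grip": [1, 1, 1, 1, 1, 1, 1, 1],
  "xyz": [
    [0, 0.004, 0],
    [0, 0.008, 0],
    [0, 0.012, 0],
    [-0.001, 0.016, 0],
    [-0.001, 0.02, 0],
    [-0.001, 0.024, 0],
    [-0.001, 0.028, 0],
    [-0.001, 0.032, 0]
  ],
  "yaw": [0, 0, 0, 0, 0, 0, 0, 0]
}}

```text
time_s: 13.07
ee_pos: [577.6, -207.3, 15.3]
ee_rot: [179.8, 0.2, 92.0]
force: [-0.7, -6.2, 3.8]
gripper_width: 91.3
gripper_force: 2.9
```

>>> {"method": "send_rows", "body": {
  "grip": [1, 1, 1, 1, 1, 1, 1, 1],
  "xyz": [
    [0, 0.004, 0],
    [0, 0.008, 0],
    [0, 0.012, 0],
    [-0.001, 0.016, 0],
    [-0.001, 0.02, 0],
    [-0.001, 0.024, 0],
    [-0.001, 0.028, 0],
    [-0.001, 0.032, 0]
  ],
  "yaw": [0, 0, 0, 0, 0, 0, 0, 0]
}}

```text
time_s: 13.73
ee_pos: [576.5, -175.3, 15.3]
ee_rot: [179.8, 0.2, 92.0]
force: [-2.3, -13.5, 4.7]
gripper_width: 91.0
gripper_force: 7.2
```

>>> {"method": "send_rows", "body": {
  "grip": [1, 1, 1, 1, 1, 1],
  "xyz": [
    [0, 0.002, 0],
    [0, 0.004, 0],
    [0, 0.006, 0],
    [-0.001, 0.008, 0],
    [-0.001, 0.01, 0],
    [-0.001, 0.01, 0]
  ],
  "yaw": [0, 0, 0, 0, 0, 0]
}}

```text
time_s: 14.23
ee_pos: [574.0, -166.1, 15.1]
ee_rot: [180.0, 0.2, 92.1]
force: [-2.5, -8.1, 5.1]
gripper_width: 91.3
gripper_force: 4.2
```

Run:
```python
from h import *
f=grab('top'); im=f['frame'][:,:,::-1]
cv2.imwrite('pics/crop7.png',cv2.resize(im[130:250,245:425],None,fx=4.4,fy=4.4,interpolation=cv2.INTER_CUBIC))
s=env.state();print(s['ee_pos'],s['force'],s['torque'])
```

```text
[ 573.97697297 -166.08989985   15.08450536] [-2.64744081 -9.06814783  3.98510263] [-1.46260976  0.65317847  0.3246072 ]
```

View pics/crop7.png

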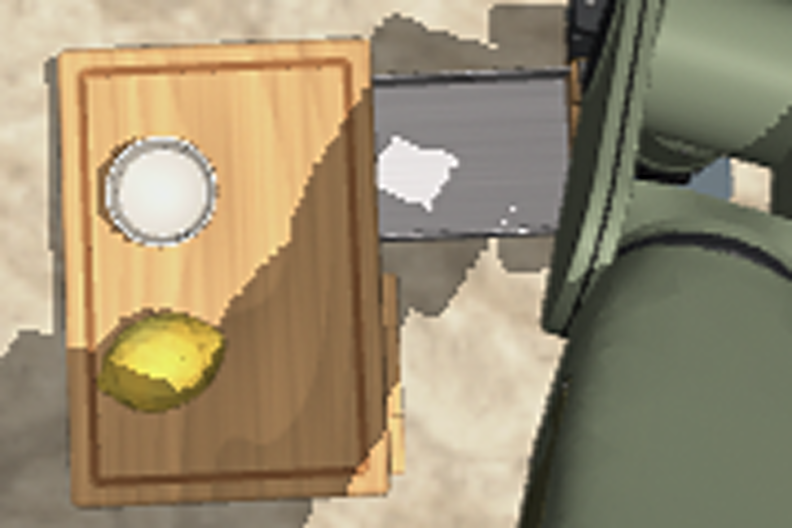

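The tray is parallel, its nose is past the leg corners, and its side edges run (375,80)–(570,72) and (380,240)–(560,235). I'll keep pushing.

>>> {"method": "send_rows", "body": {
  "grip": [1, 1, 1, 1, 1, 1, 1, 1],
  "xyz": [
    [0, 0.005, 0],
    [0, 0.01, 0],
    [-0.001, 0.015, 0],
    [-0.001, 0.02, 0],
    [-0.001, 0.025, 0],
    [-0.001, 0.03, 0],
    [-0.001, 0.035, 0],
    [-0.001, 0.04, 0]
  ],
  "yaw": [0, 0, 0, 0, 0, 0, 0, 0]
}}

```text
time_s: 14.95
ee_pos: [572.5, -125.9, 14.9]
ee_rot: [-180.0, 0.2, 92.1]
force: [-2.9, -10.1, 4.9]
gripper_width: 90.9
gripper_force: 4.9
```

>>> {"method": "send_rows", "body": {
  "grip": [1, 1, 1, 1, 1, 1, 1, 1],
  "xyz": [
    [0, 0.005, 0],
    [0, 0.01, 0],
    [-0.001, 0.015, 0],
    [-0.001, 0.02, 0],
    [-0.001, 0.025, 0],
    [-0.001, 0.03, 0],
    [-0.001, 0.035, 0],
    [-0.001, 0.04, 0]
  ],
  "yaw": [0, 0, 0, 0, 0, 0, 0, 0]
}}

```text
time_s: 15.62
ee_pos: [571.0, -85.9, 14.7]
ee_rot: [-179.9, 0.2, 92.1]
force: [-4.2, -9.8, 5.9]
gripper_width: 91.5
gripper_force: 5.0
```

>>> {"method": "send_rows", "body": {
  "grip": [1, 1, 1, 1, 1, 1, 1, 1],
  "xyz": [
    [0, 0.004, 0],
    [0, 0.008, 0],
    [0, 0.012, 0],
    [-0.001, 0.016, 0],
    [-0.001, 0.02, 0],
    [-0.001, 0.024, 0],
    [-0.001, 0.028, 0],
    [-0.001, 0.03, 0]
  ],
  "yaw": [0, 0, 0, 0, 0, 0, 0, 0]
}}

```text
time_s: 16.28
ee_pos: [570.0, -55.4, 14.6]
ee_rot: [-179.9, 0.2, 92.1]
force: [-3.9, -9.8, 5.0]
gripper_width: 91.2
gripper_force: 4.8
```

>>> {"method": "send_rows", "body": {
  "grip": [1, 1, 1, 1, 1, 1, 1, 1],
  "xyz": [
    [0, 0.002, 0],
    [0, 0.004, 0],
    [0, 0.006, 0],
    [0, 0.008, 0],
    [0, 0.009, 0],
    [0, 0.01, 0],
    [0, 0.011, 0],
    [0, 0.012, 0]
  ],
  "yaw": [0, 0, 0, 0, 0, 0, 0, 0]
}}

```text
time_s: 16.95
ee_pos: [569.6, -44.0, 14.5]
ee_rot: [-179.8, 0.2, 92.1]
force: [-5.0, -10.0, 5.6]
gripper_width: 91.2
gripper_force: 5.2
```

>>> {"method": "send_rows", "body": {
  "grip": [1, 1, 1],
  "xyz": [
    [0, 0.001, 0],
    [0, 0.002, 0],
    [0, 0.003, 0]
  ],
  "yaw": [0, 0, 0]
}}

```text
time_s: 17.2
ee_pos: [569.5, -41.1, 14.5]
ee_rot: [-179.8, 0.2, 92.1]
force: [-6.0, -9.4, 6.8]
gripper_width: 91.1
gripper_force: 5.4
```

>>> {"method": "send_rows", "body": {
  "grip": [1, 1, 1, 1],
  "xyz": [
    [0, 0.001, 0],
    [0, 0.002, 0],
    [0, 0.003, 0],
    [0, 0.003, 0]
  ],
  "yaw": [0, 0, 0, 0]
}}

```text
time_s: 17.53
ee_pos: [569.4, -37.9, 14.5]
ee_rot: [-179.8, 0.2, 92.1]
force: [-4.0, -9.9, 5.4]
gripper_width: 91.3
gripper_force: 5.0
```

>>> {"method": "send_rows", "body": {
  "grip": [1, 1, 1],
  "xyz": [
    [0, 0.001, 0],
    [0, 0.002, 0],
    [0, 0.002, 0]
  ],
  "yaw": [0, 0, 0]
}}

```text
time_s: 17.78
ee_pos: [569.3, -36.1, 14.5]
ee_rot: [-179.8, 0.2, 92.1]
force: [-4.2, -10.8, 7.0]
gripper_width: 91.2
gripper_force: 5.3
```

>>> {"method": "send_rows", "body": {
  "grip": [1, 1, 1],
  "xyz": [
    [0, 0.001, 0],
    [0, 0.002, 0],
    [0, 0.002, 0]
  ],
  "yaw": [0, 0, 0]
}}

```text
time_s: 18.03
ee_pos: [569.3, -36.1, 14.5]
ee_rot: [-179.8, 0.4, 92.1]
force: [-5.7, -19.1, 6.4]
gripper_width: 91.2
gripper_force: 9.0
```

>>> {"method": "send_rows", "body": {
  "grip": [1, 1, 1],
  "xyz": [
    [0, 0.001, 0],
    [0, 0.002, 0],
    [0, 0.002, 0]
  ],
  "yaw": [0, 0, 0]
}}

```text
time_s: 18.28
ee_pos: [569.3, -36.1, 14.6]
ee_rot: [-179.8, 0.5, 92.2]
force: [-5.8, -25.3, 5.8]
gripper_width: 90.9
gripper_force: 12.6
```

Motion stopped at y = -36 (expected about -37) and the force is rising, so the front is on the legs. I'll back off and check.

>>> {"method": "send_rows", "body": {
  "grip": [1, 1, 1, 1, 1, 1, 1, 1],
  "xyz": [
    [0, -0.004, 0],
    [0, -0.02, 0],
    [0, -0.06, 0],
    [0, -0.09, 0.02],
    [0, -0.12, 0.06],
    [0, -0.15, 0.1],
    [0, -0.18, 0.14],
    [0, -0.21, 0.16]
  ],
  "yaw": [0, 0, 0, 0, 0, 0, 0, 0]
}}

```text
time_s: 18.95
ee_pos: [571.3, -225.9, 164.3]
ee_rot: [179.9, -0.1, 92.0]
force: [0.7, -0.1, -0.6]
gripper_width: 91.1
gripper_force: 0.0
```

>>> {"method": "send_rows", "body": {
  "grip": [1, 1, 1, 1],
  "xyz": [
    [0, -0.03, 0.02],
    [0, -0.06, 0.02],
    [0, -0.06, 0.02],
    [0, -0.06, 0.02]
  ],
  "yaw": [0, 0, 0, 0]
}}

```text
time_s: 19.28
ee_pos: [570.7, -286.5, 181.4]
ee_rot: [180.0, -0.1, 91.8]
force: [0.4, 0.5, -0.1]
gripper_width: 91.2
gripper_force: 0.0
```

Run:
```python
from h import *
f=grab('top'); im=f['frame'][:,:,::-1]
cv2.imwrite('pics/crop8.png',cv2.resize(im[130:250,245:425],None,fx=4.4,fy=4.4,interpolation=cv2.INTER_CUBIC))
s=env.state();print(s['ee_pos'],s['force'],s['time_s'])
```

```text
[ 570.59704277 -285.27483563  180.96452465] [ 0.28133668  0.7893681  -0.16744858] 19.3333
```

View pics/crop8.png

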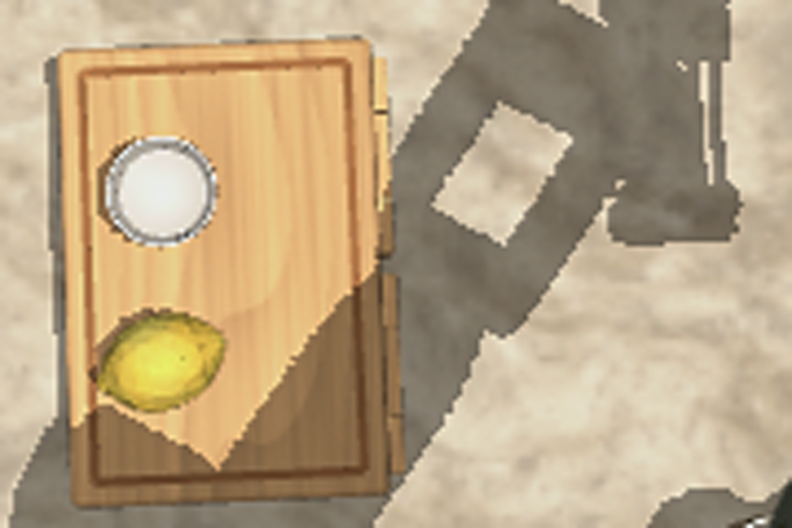

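The new front (387,57)→(394,253) stands out about 15–16 px from the board edge and is parallel to it. The stowed tray's front at (397,275)→(404,472) stands out the same amount.

```bash
python3 -c "
from workcell import env
print(env.job_done())"
```

```text
the job is handed in; nothing more can be done
None
```

The loose tray is pushed fully into the empty bay with its wooden front against the legs, level with the stowed tray beside it. I backed the arm clear and handed the job in at 19.3 s; no verdict came back.

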